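# Hold a spring-return position sensor at its check point

## Robot

A 6-joint arm with a two-finger parallel gripper is mounted at the origin on a cart in front of the work surface, level with it; the furniture and walls round the work are solid. World frame = base frame: x ahead of the robot, y to its left, z up, the work surface at z = 0. Lengths are in mm, angles in rad, forces in N, time in s.
With the tool pointing down it reaches from about 275 to 1000 mm from the base axis. Payload 8.4 kg.
Tool frame: the origin (TCP) lies between the finger pads; the fingertips stand 22 mm ahead of it and the grasp point (between the pads) lies 3 mm ahead of it; z points along the fingers, y is the line along which they close (so a half turn about z gives the same grasp; the last joint's range is limited). The gripper opens to 85 mm and grips with 20 to 120 N. Pads are 22 mm wide; open, the fingers measure 114 mm over their backs; the gripper's body (76 mm by 85 mm) begins 54 mm behind the grasp point. The pads swing forward as they close: fully open they stand 13 mm farther back than shut.
Start: joints at [-1.137, 0.353, 1.633, -0, 1.155, -0.002], TCP at [263.834, -566.586, 253.281] pointing down, gripper open.
Joint ranges: [-2.63, 2.63], [-0.92, 2.1], [0.06, 2.66], [-1.3, 4.44], [0, 2.69], [-3.02, 3.02]. Speed limits (rad/s): [2.22, 2.22, 2.79, 3.14, 3.14, 3.14].

## Interface

Orientations are given as [roll, pitch, yaw] about the fixed x, y, z axes, in that order (R = Rz(yaw) Ry(pitch) Rx(roll)).
In Python, from rig import r, grab_frame gives the robot as it stands.
- The arm moves only by the shell command python3 -m inch 'ROWS' [FORCE]. ROWS is JSON, a list of rows, each a list of 7 numbers: the turn, a rotation vector about the tool's x, y, z as a fraction of full scale, then the shift along the tool's x, y, z as a fraction of full scale, then the closure, from 0 (fully open) to 1 (shut). In form: [[rx, ry, rz, dx, dy, dz, fingers], ...]. A call has 1 to 8 rows; each row shifts and turns the commanded pose from where the row before left it, along the tool's axes as they then stand; what a row does not reach is not made up. Full scale, the value 1, is 2.5 cm for a shift and pi rad for a turn. A row lasts 1/12 s, in which the tool goes at most 41.7 mm and 7.16 degrees, less where a joint would pass 70% of its speed; a pose out of reach is approached as far as the arm can. A call with a number of a shift or a turn outside -1 to 1 is refused whole. A call with a gripper value outside its range is refused whole. The fingers move at their own pace and stop on an object; FORCE is the grip in N (left out, the last holds). Time passes only in rows, so rows that do not move let the fingers close. It gives the time, the measured TCP pose, the force, the opening and the grip force at its end, in the units of the state.
- r.sense(): the state, without advancing time (a new reading comes with each control period).
- grab_frame(name): name is "scene" or "side" or "wrist"; returns a dict with "pixels" (400x640x3 uint8, red, green, blue), "z_map" (400x640 float32, mm along the optical axis (not along the pixel's ray), 0 where there is no reading), "vertical_fov" (degrees; the focal length in pixels is half the picture's height over the tangent of half this angle, whatever the lens; pixels are square), "cx", "cy" (the principal point, pixels), "cam_to_world" (4x4, takes a point from camera to world coordinates). Camera axes: x right, y down, z forward; pixel columns grow to the right and rows downward; lengths in mm; the calibration is good to about 2 mm. A picture is of the moment at which its call begins.
- r.sign_off(): hands the job in; it is judged then, once.
The state is a dict: "clock": time; "qpos": joint angles; "qvel": joint speeds; "joint_efforts": joint torques, N m; "eef_pos": TCP position; "tcp_rot": TCP orientation; "contact_force": force on the tool from outside, world axes, zero at the start; "wrist_torque": the same for the moment, N m; "opening": opening from 0.0 (shut) to 1.0 (fully open); "grasp_force": force on a finger pad.
Only numpy, scipy, OpenCV 4.12 (cv2) and the standard library are available. Lean on these libraries where they do the work, as an engineer would, in place of code of your own. Each camera call takes 0.05 s, during which the arm holds its last target. There are 200 camera calls.

## Task

Set the loose position sensor down into the calibration cradle, fully home on both saddles with its rod lying in the slot of the front plate, and let go of it. Then take the rod by its pull knob, draw it out against its spring until the black collar on the rod stands right above the white edge of the pointer, and finish still holding it there, so that the reading can be taken; do not let the other things on the bench be pushed about.

Things in the scene. Friction and masses are not known exactly. Their poses are not given: they have to be found in the camera images.
- sensor_center (a point): Loose position sensor, 0.3 kg plus rod: square aluminium body 88 long x 36 wide x 36 mm high with black end caps, flat on the bench. This point is the body's centre, 18 mm above its underside. x axis along its length; the rod comes out of the -x end, a connector stub (13 mm thick, 11 long) out of the +x end; z up. Grip it across the 36 mm at its middle.
- collar (a point): Centre of the black collar on the sensor's rod: a disc 32 mm in diameter, 8 mm wide along the rod. With the rod home it lies 66 mm from the sensor's centre towards -x. Axes as the sensor's. The steel rod is 8 mm thick and lies on the body's long centre line.
- knob_neck (a point): Middle of the neck of the pull knob at the rod's end, on the rod axis, 48 mm beyond the collar (114 mm from the sensor's centre with the rod home). The neck is an aluminium cylinder 16 mm in diameter, 32 mm long along the rod; at its outer end follows a black head 26 mm in diameter, 9 mm thick. Fingers straddle the neck from above, closing across the rod.
- rod (a joint): How far the rod is drawn out of the sensor, in m: 0 is home, 0.045 the end stop. A spring draws it home, with about 4.5 N at 0 and 90 N per m more as it is drawn out (7.5 N at 0.034); let go, it runs home.
- nest_center (a point): Where the sensor's centre belongs in the cradle, 60 mm above the bench; x along the seat, the rod must point to -x. The cradle, fixed to the bench: base plate 12 mm thick, 84 wide; two black saddles, floors 42 mm above the bench, cheeks 41 mm apart (sensor 36), flared at the top (58 mm apart, 66 mm above the bench), with 59 mm free between the saddles for fingers.
- front_slot (a point): Middle of the slot in the cradle's front plate, on the rod's line, 60 mm above the bench, 52 mm from nest_center towards -x. The plate is 8 mm thick, 84 wide, 80 high; the slot is 18 mm wide and open at the top. Plate and a rear stop (50 mm high) leave the sensor 4 mm play each way along x; the pull draws it up to 4 mm to -x, on to the plate. Axes as the cradle's.
- pointer_tip (a point): Middle of the pointer's white upper edge, 33 mm above the bench, straight below the rod's line. The pointer is a low dark carriage clamped across the base plate in front of the front plate; its white knife edge is 56 mm long across the rod's direction, 2 mm thick. It is fixed, 85 to 104 mm from nest_center towards -x, differing from job to job. Axes as the cradle's.
- multimeter: Bystander, loose: handheld multimeter, 146 x 70 x 41 mm, origin under its middle.
- heat_sink: Bystander, loose: finned aluminium heat sink, 40 x 40 x 20 mm, origin under its middle.
- spare_board: Bystander, loose: small green circuit board, 40 x 59 x 14 mm, origin under its middle.
- solder_reel: Bystander, loose: reel of solder, 48 mm in diameter, 40 mm high, origin under its middle.
- driver_black: Bystander, loose: black screwdriver, 168 mm long, 18 mm thick, origin under its middle.

How it is judged:
By the outcome, as a careful person would: the job done as asked, in the order asked, and still so for the second after the job is handed in, while the arm keeps its last pose, push and grip.
It also fails if it takes over 45 s, if anything falls off the work surface, if the arm or the gripper's body presses on something with over 40 N, if the wrist force passes 120 N, or if a joint passes its speed limit or range.

## Working session

There is one attempt and no reset: what is moved stays moved. The work goes in short steps, Python scripts to look and compute and a shell command to move; the robot and the scene stay as the last step left them, time stands still between calls to the robot, and variables do not carry over. Pictures are saved under pics/ and viewed, at most 10 in all, crops included, and the job is handed in when it is done.

```bash
ls; mkdir -p pics
python3 - <<'E'
from rig import r, grab_frame
import cv2, numpy as np, pickle
s=r.sense(); print({k:np.round(v,3).tolist() for k,v in s.items()})
for n in ["scene","side"]:
    f=grab_frame(n); pickle.dump(f,open(n+'.pkl','wb'))
    cv2.imwrite(f'pics/{n}0.png',f['pixels'][:,:,::-1]); print(n,f['vertical_fov'],f['cx'],f['cy'],np.round(f['cam_to_world'],3).tolist())
E
```

```text
pics
{'clock': 0.0, 'qpos': [-1.137, 0.354, 1.634, 0.0, 1.155, -0.002], 'qvel': [0.0, 0.001, -0.002, 0.002, 0.001, 0.0], 'joint_efforts': [0.001, -60.525, -34.206, 0.0, 0.009, 0.0], 'eef_pos': [263.645, -566.186, 252.57], 'tcp_rot': [-3.14, -0.0, 0.436], 'contact_force': [0.089, -0.537, -0.16], 'wrist_torque': [0.002, 0.033, -0.013], 'grasp_force': 0.0, 'opening': 1.002}
scene 44.174831646887036 317.28615177539064 201.70836841920115 [[0.734, -0.318, 0.6, -122.654], [-0.679, -0.346, 0.647, -892.478], [0.002, -0.883, -0.47, 558.65], [0.0, 0.0, 0.0, 1.0]]
side 46.92311249543307 321.5044712217473 201.92690303466023 [[-0.954, -0.154, 0.258, 192.249], [-0.3, 0.54, -0.786, 680.763], [-0.018, -0.827, -0.562, 722.116], [0.0, 0.0, 0.0, 1.0]]
```

View pics/scene0.png

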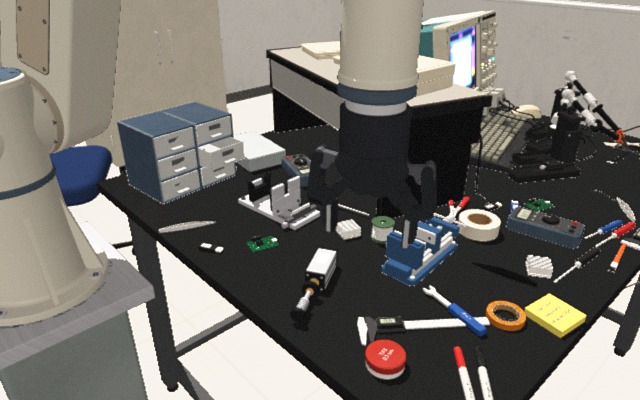

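View pics/side0.png

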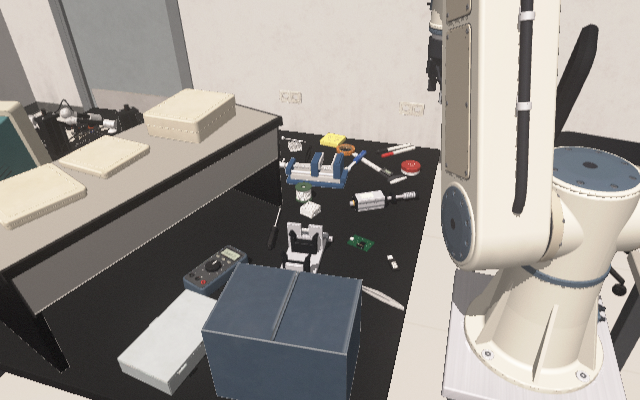

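The scene view shows the sensor at about (322,265), its knob towards (300,305). The grey cradle is around (280,205), and the blue thing at (420,245) is a vise. The side view shows the cradle at (303,248) and the sensor at (370,200).

I'll build a top-down map from the depth.

```bash
cat > h.py <<'E'
import numpy as np, cv2, pickle
def world(f):
    z=f['z_map'].astype(float); h,w=z.shape; fl=h/2/np.tan(np.radians(f['vertical_fov']/2))
    u,v=np.meshgrid(np.arange(w),np.arange(h))
    P=np.stack([(u-f['cx'])/fl*z,(v-f['cy'])/fl*z,z],-1); T=np.array(f['cam_to_world'])
    W=P@T[:3,:3].T+T[:3,3]; W[z<=0]=np.nan; return W
def px(f,p):
    T=np.linalg.inv(f['cam_to_world']); q=T[:3,:3]@np.array(p,float)+T[:3,3]; fl=200/np.tan(np.radians(f['vertical_fov']/2))
    return fl*q[0]/q[2]+f['cx'], fl*q[1]/q[2]+f['cy']
def ray(f,u,v,z):
    fl=200/np.tan(np.radians(f['vertical_fov']/2)); T=np.array(f['cam_to_world'])
    d=T[:3,:3]@np.array([(u-f['cx'])/fl,(v-f['cy'])/fl,1]); return T[:3,3]+d*(z-T[2,3])/d[2]
E
python3 - <<'E'
from h import *
a=pickle.load(open('scene.pkl','rb')); b=pickle.load(open('side.pkl','rb'))
for f in (a,b):
    W=world(f)
    for u,v in ([(322,265),(305,295),(280,205),(290,190),(262,243),(345,230)] if f is a else [(370,200),(405,197),(303,235),(303,255),(360,242),(310,208)]):
        print(u,v,np.round(W[v,u]))
ca=cv2.resize(a['pixels'][160:330,190:400],None,fx=3,fy=3,interpolation=cv2.INTER_CUBIC)
cb=cv2.resize(b['pixels'][170:290,250:440],None,fx=4,fy=4,interpolation=cv2.INTER_CUBIC)
cv2.imwrite('pics/ca.png',ca[:,:,::-1]);cv2.imwrite('pics/cb.png',cb[:,:,::-1])
E
```

```text
322 265 [ 384. -359.   36.]
305 295 [ 317. -388.   22.]
280 205 [ 476. -124.   33.]
290 190 [ 507. -122.   59.]
262 243 [ 378. -184.    4.]
345 230 [ 521. -283.   20.]
370 200 [ 388. -329.   32.]
405 197 [ 303. -392.   17.]
303 235 [ 503. -119.   47.]
303 255 [494. -89.  13.]
360 242 [ 379. -181.    6.]
310 208 [ 537. -269.   18.]
```

View pics/ca.png

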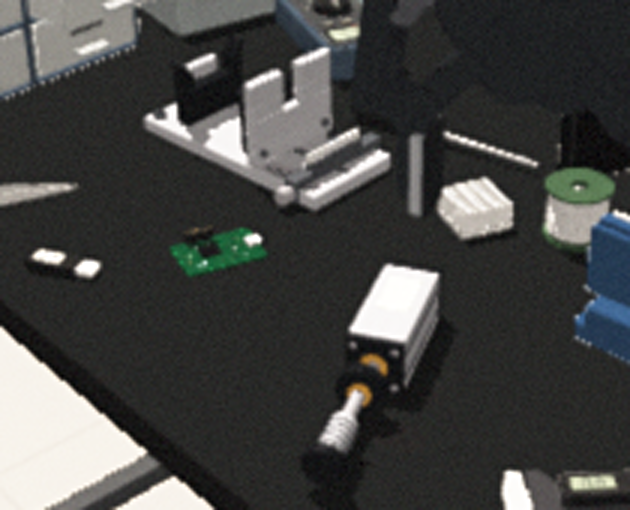

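View pics/cb.png

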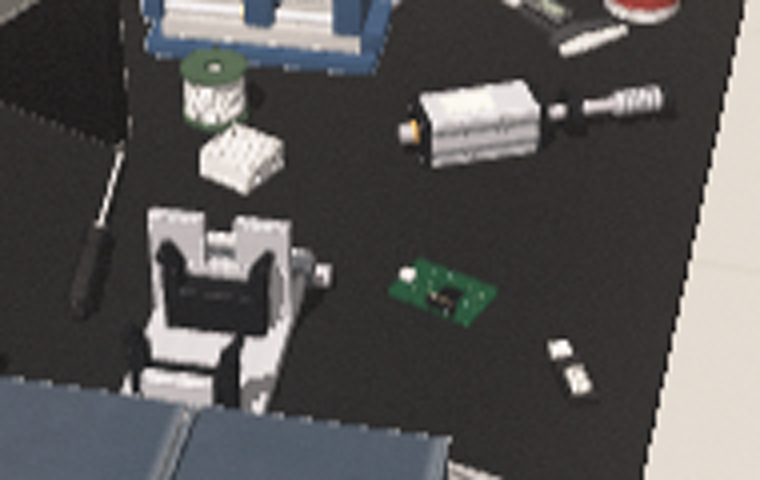

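The scene crop shows the sensor body at about px (320,265), the plate with its slot at about (287,193) and the white pointer edge from about (291,213) to (310,203). The side crop shows the slot at about (304,230), with both saddles behind the plate. The cradle's -x faces roughly world -y.

Run:
```python
from h import *
F=[pickle.load(open(n+'.pkl','rb')) for n in('scene','side')]
for n,f in zip('ab',F):
    W=world(f); c=f['pixels'].astype(int)
    def sel(x0,x1,y0,y1,z0,z1,m=None):
        k=(W[...,0]>x0)&(W[...,0]<x1)&(W[...,1]>y0)&(W[...,1]<y1)&(W[...,2]>z0)&(W[...,2]<z1)
        if m is not None:k&=m
        return W[k]
    def rect(name,p):
        if len(p)<5: print(n,name,len(p));return
        (cx,cy),(w,h),an=cv2.minAreaRect(p[:,:2].astype(np.float32)); d,v=np.linalg.eigh(np.cov(p[:,:2].T)); 
        print(n,name,len(p),'c',round(cx,1),round(cy,1),'wh',round(w,1),round(h,1),'ang',round(an,1),'pca',round(np.degrees(np.arctan2(v[1,1],v[0,1])),1),'z',np.percentile(p[:,2],[5,50,95]).round(1), 'mean',p[:,:2].mean(0).round(1))
    br=c.sum(-1)>330
    rect('sensor top',sel(320,450,-420,-290,33,39))
    rect('sensor top bright',sel(320,450,-420,-290,33,39,br))
    rect('knob/rod',sel(260,345,-430,-340,18,33))
    rect('plate top',sel(430,580,-180,-60,76,84))
    rect('plate',sel(430,580,-180,-90,50,84,br))
    rect('saddle top',sel(430,580,-130,0,62,70,~br))
    rect('rear stop top',sel(430,580,-100,60,47,53,br))
    rect('base top',sel(400,580,-220,60,9,15,br))
    rect('pointer',sel(430,580,-220,-125,29,36,br))
    bl=sel(430,580,-220,60,9,82)
    rect('cradle all',bl)
    print('base corners' , cv2.boxPoints(cv2.minAreaRect(sel(400,580,-220,60,9,15,br)[:,:2].astype(np.float32))).round().tolist())
f=F[0];W=world(f)
k=(W[...,2]>70)&(W[...,2]<86)&(W[...,1]<-60)&(W[...,1]>-180)&(W[...,0]>430)&(W[...,0]<560)
print(np.c_[np.argwhere(k)[:,::-1],W[k].round()][::3].astype(int).tolist())
```

```text
a sensor top 585 c 382.7 -353.6 wh 114.7 36.0 ang 29.9 pca -150.2 z [34.1 37.1 38.7] mean [ 387.7 -351.3]
a sensor top bright 465 c 392.9 -347.7 wh 80.2 35.9 ang 29.6 pca -149.5 z [35.5 37.2 38.7] mean [ 391.2 -349.3]
a knob/rod 397 c 307.0 -398.9 wh 79.1 29.7 ang 31.6 pca -150.2 z [19.5 25.3 31.7] mean [ 305.1 -399.7]
a plate top 100 c 497.0 -120.0 wh 85.5 10.3 ang 5.0 pca -174.1 z [76.7 80.7 82.3] mean [ 494.4 -120.5]
a plate 354 c 497.3 -119.5 wh 84.8 11.5 ang 5.9 pca -174.4 z [51.4 68.1 81.7] mean [ 494.7 -121.5]
a saddle top 47 c 492.0 -74.5 wh 65.4 102.1 ang 6.0 pca 64.4 z [62.5 65.9 68.9] mean [484.4 -53.1]
a rear stop top 29 c 493.2 -15.7 wh 28.1 10.1 ang 2.0 pca -170.8 z [47.7 50.4 52.4] mean [493.8 -16.2]
a base top 598 c 493.3 -92.5 wh 103.9 189.6 ang 1.8 pca 105.1 z [10.1 13.2 14.7] mean [ 478.8 -107.5]
a pointer 63 c 485.9 -154.9 wh 37.2 80.1 ang 57.4 pca 148.2 z [29.4 31.9 34.8] mean [ 493.1 -156.4]
a cradle all 2281 c 512.0 -93.4 wh 190.0 135.7 ang 89.7 pca 98.6 z [11.8 25.9 73.3] mean [ 488.6 -104.7]
base corners [[438.0, 1.0], [444.0, -189.0], [548.0, -186.0], [542.0
[... 1875 characters left out ...]
279, 185, 477, -121, 82], [282, 185, 485, -122, 79], [290, 185, 508, -122, 71], [276, 186, 468, -122, 82], [279, 186, 476, -122, 80], [282, 186, 486, -121, 76], [273, 187, 462, -120, 81], [276, 187, 466, -124, 81], [279, 187, 473, -126, 80], [282, 187, 482, -126, 77], [271, 188, 457, -119, 80], [274, 188, 460, -124, 81], [277, 188, 469, -124, 78], [280, 188, 476, -126, 76], [283, 188, 486, -123, 72], [272, 189, 457, -122, 79], [275, 189, 460, -128, 80], [278, 189, 472, -124, 74], [281, 189, 479, -126, 73], [272, 190, 455, -124, 78], [275, 190, 461, -127, 77], [278, 190, 471, -125, 73], [272, 191, 457, -121, 73], [275, 191, 461, -127, 74], [278, 191, 469, -127, 72], [274, 192, 459, -125, 72]]
```

Both views agree. The sensor centre is at about (394,-347) with yaw 30°, and the rect length of 114 mm matches body plus collar. The plate is at (497.5,-119.5), the cradle yaw is about 96°, and the nest is at about (492,-68). I'm moving over the sensor now.

```bash
python3 -m inch '[[0,0,0,0.422,-0.287,0.1,0],[0,0,0,0.844,-0.575,0.28,0],[0,0,0,0.844,-0.575,0.28,0],[0,0,0,0.844,-0.575,0.28,0],[0,0,0,0.844,-0.575,0.28,0],[0,0,0,0.844,-0.575,0.28,0],[0,0,0,0.844,-0.575,0.28,0],[0,0,0,0.844,-0.575,0.28,0]]' 60; python3 -m inch '[[0,0,0,0.844,-0.575,0.28,0],[0,0,0,0.844,-0.575,0.28,0],[0,0,0,0.422,-0.287,0.1,0],[0,0,-0.029,0,0,0,0],[0,0,0,0,0,0,0],[0,0,0,0,0,0,0]]'
python3 - <<'E'
from rig import r, grab_frame
from h import *
f=grab_frame('wrist'); pickle.dump(f,open('w1.pkl','wb')); cv2.imwrite('pics/w1.png',f['pixels'][:,:,::-1])
W=world(f);c=f['pixels'].astype(int).sum(-1)
k=(W[...,2]>32)&(W[...,2]<40)&(W[...,0]>300)&(W[...,0]<470)&(W[...,1]>-430)&(W[...,1]<-270)
print(cv2.minAreaRect(W[k][:,:2].astype(np.float32)),np.median(W[k][:,2]),k.sum()); print(cv2.minAreaRect(W[k&(c>330)][:,:2].astype(np.float32)))
s=r.sense();print(s['clock'],s['eef_pos'],s['tcp_rot'])
E
```

```text
clock: 0.77
eef_pos: [362.2, -399.9, 201.2]
tcp_rot: [-3.141, -0.0, 0.436]
contact_force: [0.4, 0.5, 0.2]
opening: 0.998
grasp_force: 0.0
clock: 1.27
eef_pos: [394.5, -347.1, 185.4]
tcp_rot: [3.141, 0.0, 0.525]
contact_force: [-0.2, -0.7, 0.0]
opening: 1.0
grasp_force: 0.0
((381.63970947265625, -353.4920654296875), (113.99382019042969, 36.052452087402344), 30.07088851928711) 35.8315232882679 5262
((381.6396179199219, -353.5180358886719), (113.9691162109375, 36.026527404785156), 30.114458084106445)
1.3167 [ 394.37495582 -347.35460797  185.40233702] [3.14135063e+00 3.65887215e-05 5.24387551e-01]
```

View pics/w1.png

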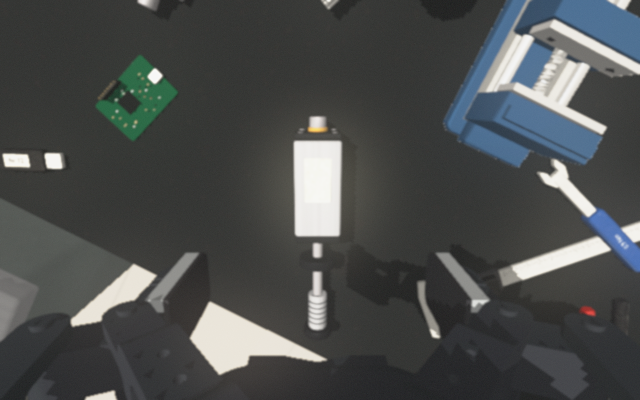

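The wrist picture shows the sensor at (318,188), straight under the tool and aligned with it. The refined centre is (392.9,-347.0) at 30.1°. Next I descend and grip.

```bash
python3 -m inch '[[0,0,0,-0.045,-0.04,0.5,0],[0,0,0,0,0,1,0],[0,0,0,0,0,1,0],[0,0,0,0,0,1,0],[0,0,0,0,0,1,0],[0,0,0,0,0,0.9,0],[0,0,0,0,0,0.6,0],[0,0,0,0,0,0.3,0]]' 60; python3 -m inch '[[0,0,0,0,0,0.04,0],[0,0,0,0,0,0,0.5],[0,0,0,0,0,0,0.8],[0,0,0,0,0,0,1],[0,0,0,0,0,0,1],[0,0,0,0,0,0,1],[0,0,0,0,0,0,1],[0,0,0,0,0,0,1]]' 60
```

```text
clock: 1.98
eef_pos: [391.8, -346.8, 25.9]
tcp_rot: [-3.139, 0.001, 0.524]
contact_force: [0.1, 0.1, 0.6]
opening: 0.998
grasp_force: 0.0
clock: 2.65
eef_pos: [393.6, -347.5, 28.0]
tcp_rot: [3.14, -0.001, 0.527]
contact_force: [-0.5, 0.1, 6.4]
opening: 0.408
grasp_force: 60.1
```

```bash
python3 -m inch '[[0,0,0,0,0,-0.2,1],[0,0,0,0,0,-0.6,1],[0,0,0,0,0,-1,1],[0,0,0,0,0,-1,1],[0,0,0,0,0,-1,1],[0,0,0,0,0,-1,1],[0,0,0,0,0,-1,1],[0,0,0,0,0,-1,1]]' 60; python3 -m inch '[[0,0,-0.037,0,0,-0.8,1],[0,0,-0.037,0,0,-0.4,1],[0,0,-0.037,0,0,0,1],[0,0,-0.037,0,0,0,1],[0,0,-0.037,0,0,0,1],[0,0,-0.037,0,0,0,1],[0,0,-0.037,0,0,0,1],[0,0,-0.037,0,0,0,1]]' 60; python3 -m inch '[[0,0,-0.037,0,0,0,1],[0,0,-0.033,0,0,0,1],[0,0,0,0.5,0.5,0,1],[0,0,0,0.8,0.9,0,1],[0,0,0,0.8,0.9,0,1],[0,0,0,0.8,0.9,0,1],[0,0,0,0.5,0.5,0,1],[0,0,0,0,0,0,1]]' 60
python3 - <<'E'
from rig import r, grab_frame
from h import *
f=grab_frame('wrist'); pickle.dump(f,open('w2.pkl','wb')); cv2.imwrite('pics/w2.png',f['pixels'][:,:,::-1])
s=r.sense();print(s['clock'],s['eef_pos'],s['tcp_rot'],s['qpos'])
E
```

```text
clock: 3.32
eef_pos: [392.4, -346.3, 198.2]
tcp_rot: [-3.141, 0.0, 0.527]
contact_force: [1.3, 0.1, -3.4]
opening: 0.412
grasp_force: 60.6
clock: 3.98
eef_pos: [392.4, -346.3, 226.8]
tcp_rot: [-3.141, -0.001, 1.463]
contact_force: [-0.4, 1.0, -4.3]
opening: 0.409
grasp_force: 60.8
clock: 4.65
eef_pos: [477.4, -249.9, 226.9]
tcp_rot: [3.141, -0.001, 1.679]
contact_force: [-0.3, -0.3, -3.5]
opening: 0.408
grasp_force: 61.1
4.7 [ 476.33571084 -251.02303414  226.72517292] [-3.14109427e+00 -6.34056873e-04  1.67925678e+00] [-4.87935506e-01  2.48020582e-01  1.84506812e+00  2.82185538e-04
  1.04927244e+00 -5.96536799e-01]
```

View pics/w2.png

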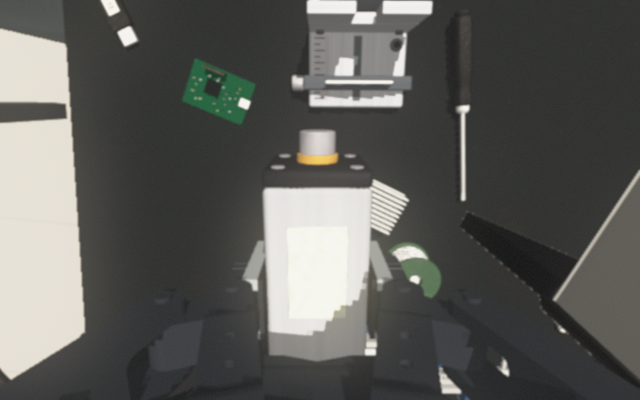

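The wrist view shows the pointer's white edge at (326–393, 82), the front plate top around (307–432, 10), and the sensor held straight in the fingers. Now I'll measure from it.

Run:
```python
from h import *
f=pickle.load(open('w2.pkl','rb'));W=world(f);c=f['pixels'].astype(int).sum(-1)
m=np.zeros(c.shape,bool);m[74:92,320:400]=1
k=m&(c>560);uv=np.argwhere(k)[:,::-1];print('edge px',uv.min(0),uv.max(0),'z',np.nanpercentile(W[k][:,2],[10,50,90]))
e=np.array([ray(f,u,v,33)[:2] for u,v in uv]);print('edge',cv2.minAreaRect(e.astype(np.float32)),e.mean(0))
kk=(W[...,2]>31)&(W[...,2]<35)&m;print('edge depth',kk.sum(),cv2.minAreaRect(W[kk][:,:2].astype(np.float32)))
p=(W[...,2]>76)&(W[...,2]<84)&(W[...,1]>-180)&(W[...,1]<-60)
q=W[p];print('plate',len(q),cv2.minAreaRect(q[:,:2].astype(np.float32)),q[:,:2].mean(0),np.median(q[:,2]))
b=(np.abs(W[...,2]-12)<3)&(W[...,1]<-125)&(W[...,1]>-200)&(abs(W[...,0]-495)<60);q=W[b];print('base',cv2.minAreaRect(q[:,:2].astype(np.float32)))
# held sensor top, in tool frame
from rig import r
s=r.sense();t=s['eef_pos'];y=s['tcp_rot'][2]
D=W-t; X=D[...,0]*np.cos(y)+D[...,1]*np.sin(y); Y=D[...,0]*np.sin(y)-D[...,1]*np.cos(y)
h=(np.abs(X)<90)&(np.abs(Y)<22)&(D[...,2]>-10)&(D[...,2]<40)
g=np.zeros(c.shape,bool);g[150:355,262:374]=1;h&=g
P=np.c_[X[h],Y[h]].astype(np.float32);print('sensor',cv2.minAreaRect(P),np.percentile(D[h][:,2],[5,50,95]))
A=np.c_[X[h],Y[h],np.ones(h.sum())];print('plane',np.linalg.lstsq(A,D[h][:,2],rcond=None)[0])
```

```text
edge px [325  74] [399  83] z [18.66415229 32.03885054 33.3748597 ]
edge ((503.87225341796875, -161.65464782714844), (61.19680404663086, 7.09419059753418), 6.236699104309082) [ 501.39600228 -163.45684164]
edge depth 186 ((501.72186279296875, -163.8396759033203), (54.768646240234375, 1.7501530647277832), 6.228131294250488)
plate 1400 ((497.017578125, -118.89015197753906), (83.68167114257812, 8.600940704345703), 5.901631832122803) [ 496.81707619 -119.25068374] 79.73778483790622
base ((492.9831848144531, -153.99139404296875), (98.96906280517578, 62.1972541809082), 6.217662811279297)
sensor ((13.735454559326172, 0.06155586242675781), (42.959110260009766, 74.35287475585938), 89.71373748779297) [1.77363349 7.95591485 9.23354539]
plane [-5.20104669e-02  4.40504003e-03  8.33170265e+00]
```

Run:
```python
from h import *
from rig import r
f=pickle.load(open('w2.pkl','rb'));W=world(f)
s=r.sense();t=s['eef_pos'];y=s['tcp_rot'][2]
D=W-t; X=D[...,0]*np.cos(y)+D[...,1]*np.sin(y); Y=D[...,0]*np.sin(y)-D[...,1]*np.cos(y)
for v in range(150,350,15): print(v,[ (round(X[v,u],1),round(Y[v,u],1),round(D[v,u,2],1)) for u in (280,318,355)])
```

```text
150 [(np.float64(22.6), np.float64(-35.7), np.float64(-225.3)), (np.float64(50.8), np.float64(0.2), np.float64(-3.4)), (np.float64(22.5), np.float64(36.4), np.float64(-226.7))]
165 [(np.float64(46.4), np.float64(-12.5), np.float64(1.4)), (np.float64(45.9), np.float64(0.2), np.float64(-1.6)), (np.float64(46.4), np.float64(12.6), np.float64(1.2))]
180 [(np.float64(42.5), np.float64(-12.0), np.float64(7.4)), (np.float64(42.9), np.float64(0.2), np.float64(9.1)), (np.float64(42.5), np.float64(12.1), np.float64(7.3))]
195 [(np.float64(37.6), np.float64(-12.1), np.float64(7.6)), (np.float64(37.4), np.float64(0.2), np.float64(6.9)), (np.float64(37.8), np.float64(12.1), np.float64(8.1))]
210 [(np.float64(32.6), np.float64(-12.2), np.float64(7.9)), (np.float64(32.8), np.float64(0.2), np.float64(8.4)), (np.float64(32.8), np.float64(12.2), np.float64(8.6))]
225 [(np.float64(27.3), np.float64(-12.4), np.float64(7.5)), (np.float64(27.6), np.float64(0.2), np.float64(8.4)), (np.float64(27.6), np.float64(12.4), np.float64(8.3))]
240 [(np.float64(22.5), np.float64(-12.4), np.float64(8.8)), (np.float64
[... 589 characters left out ...]
.float64(7.9))]
300 [(np.float64(-0.3), np.float64(-13.1), np.float64(7.9)), (np.float64(-0.5), np.float64(0.2), np.float64(7.4)), (np.float64(0.2), np.float64(13.1), np.float64(8.7))]
315 [(np.float64(-6.6), np.float64(-13.3), np.float64(7.3)), (np.float64(-5.1), np.float64(0.2), np.float64(9.6)), (np.float64(-6.2), np.float64(13.4), np.float64(7.8))]
330 [(np.float64(-12.6), np.float64(-13.4), np.float64(7.5)), (np.float64(-12.4), np.float64(0.2), np.float64(7.8)), (np.float64(-12.7), np.float64(13.6), np.float64(7.3))]
345 [(np.float64(-18.3), np.float64(-13.5), np.float64(8.2)), (np.float64(-17.8), np.float64(0.2), np.float64(8.9)), (np.float64(-18.6), np.float64(13.7), np.float64(7.9))]
```

The held sensor is level and centred. The nest is at about (491.5,-67.2) with yaw 96.1°, and the pointer is about 97 mm from the nest. Moving above the nest.

```bash
python3 -m inch '[[0,0,0,0.5,0.1,0,1],[0,0,0,1,0.2,0,1],[0,0,0,1,0.2,0,1],[0,0,0,1,0.2,0,1],[0,0,0,1,0.2,0,1],[0,0,0,1,0.2,0,1],[0,0,0,1,0.2,0,1],[0,0,0,0.74,0.3,0,1]]' 60; python3 -m inch '[[0,0,0,0,0,0.3,1],[0,0,0,0,0,0.8,1],[0,0,0,0,0,0.8,1],[0,0,0,0,0,0.7,1],[0,0,0,0,0,0.4,1],[0,0,0,0,0,0,1],[0,0,0,0,0,0,1],[0,0,0,0,0,0,1]]' 60
python3 - <<'E'
from rig import r, grab_frame
from h import *
s=r.sense();t=s['eef_pos'];print(t,s['tcp_rot'],s['contact_force'])
d=np.array([491.5,-67.2])-t[:2];y=s['tcp_rot'][2];print('tool d',d@[np.cos(y),np.sin(y)],d@[np.sin(y),-np.cos(y)])
for n in ('scene','wrist'):
    f=grab_frame(n); pickle.dump(f,open(n+'3.pkl','wb'))
    if n=='wrist': w=f['pixels']
    else: s=cv2.resize(f['pixels'][110:260,200:380],None,fx=2.6,fy=2.6)
o=np.zeros((400,800,3),np.uint8);o[:390,:468]=s[:390];o[:,470:]=cv2.resize(w,None,fx=.6,fy=.6)[:,:330].shape and 0
w=w[:,155:485];o[:,470:800]=w
cv2.imwrite('pics/c3.png',o[:,:,::-1])
E
```

```text
clock: 5.37
eef_pos: [495.0, -67.0, 226.7]
tcp_rot: [-3.14, -0.001, 1.676]
contact_force: [-0.2, 0.9, -4.0]
opening: 0.409
grasp_force: 61.1
clock: 6.03
eef_pos: [497.1, -68.8, 152.7]
tcp_rot: [3.14, 0.0, 1.676]
contact_force: [-0.4, -0.6, -4.3]
opening: 0.411
grasp_force: 60.9
[497.11451414 -68.82657108 152.65934611] [3.14040715e+00 3.58919536e-04 1.67622586e+00] [-0.41311435 -0.55813536 -4.26278312]
tool d 2.2083790672667796 -5.412168177413905
```

View pics/c3.png

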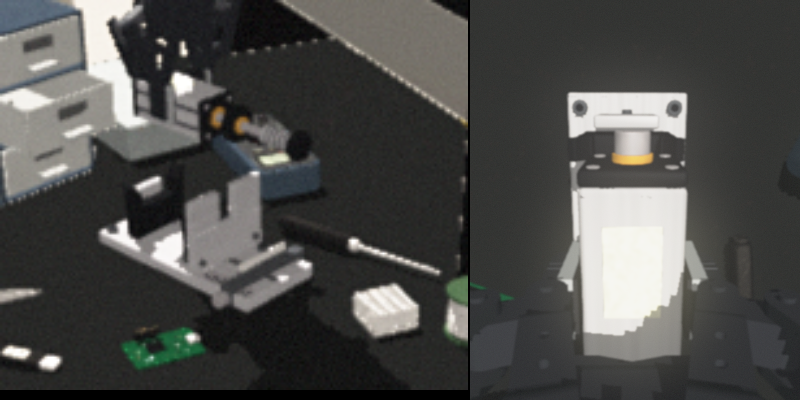

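The scene crop shows the sensor held above the cradle with the rod pointing over the slot side. The wrist crop shows the rear stop at about (640,120) beyond the connector. I'll check lateral alignment against the rear stop from this view.

```bash
python3 -m inch '[[0,0,0,0.088,-0.216,0.1,1],[0,0,0,0,0,0.1,1],[0,0,0,0,0,0,1],[0,0,0,0,0,0,1]]' 60;python3 - <<'E'
from rig import r
from h import *
f=pickle.load(open('wrist3.pkl','rb'));W=world(f)
k=(abs(W[...,2]-50)<2.5)&(W[...,1]>-40)&(W[...,1]<10)&(abs(W[...,0]-490)<40);q=W[k]
print('stop',len(q),cv2.minAreaRect(q[:,:2].astype(np.float32)))
k=(abs(W[...,2]-12)<3)&(W[...,1]>-60)&(W[...,1]<40)&(abs(W[...,0]-490)<60);q=W[k]
print('base',len(q),cv2.minAreaRect(q[:,:2].astype(np.float32)))
k=(abs(W[...,2]-64)<4)&(W[...,1]>-60)&(W[...,1]<40)&(abs(W[...,0]-490)<60);q=W[k]
print('saddle',len(q),cv2.minAreaRect(q[:,:2].astype(np.float32)))
s=r.sense();t=s['eef_pos'];d=np.array([491.5,-67.2])-t[:2];y=s['tcp_rot'][2];print(t,y,'tool d',d@[np.cos(y),np.sin(y)],d@[np.sin(y),-np.cos(y)])
E
```

```text
clock: 6.47
eef_pos: [490.8, -66.7, 146.8]
tcp_rot: [-3.141, -0.0, 1.677]
contact_force: [-1.1, -0.6, -4.2]
opening: 0.408
grasp_force: 61.1
stop 958 ((487.3810119628906, -23.05943489074707), (59.45505905151367, 23.287092208862305), 5.881218910217285)
base 3363 ((487.53045654296875, -26.92989730834961), (84.17826080322266, 58.322914123535156), 6.095442295074463)
saddle 732 ((488.073486328125, -30.204753875732422), (67.78266143798828, 13.948473930358887), 5.984950542449951)
[490.80212974 -66.70556927 146.77067965] 1.6768304361300532 tool d -0.5655132984045991 0.6416224374296792
```

The alignment agrees within 0.5 mm. Lowering.

```bash
python3 -m inch '[[0,0,0,-0.02,0.03,0.2,1],[0,0,0,0,0,0.5,1],[0,0,0,0,0,0.6,1],[0,0,0,0,0,0.5,1],[0,0,0,0,0,0.3,1],[0,0,0,0,0,0.17,1],[0,0,0,0,0,0,1],[0,0,0,0,0,0,1]]' 60; python3 -m inch '[[0,0,0,0,0,0.15,1],[0,0,0,0,0,0.15,1],[0,0,0,0,0,0.15,1],[0,0,0,0,0,0.1,1],[0,0,0,0,0,0,1],[0,0,0,0,0,0,1]]' 60
```

```text
clock: 7.13
eef_pos: [492.0, -67.2, 90.1]
tcp_rot: [-3.142, -0.0, 1.677]
contact_force: [0.7, -0.5, -3.7]
opening: 0.413
grasp_force: 61.1
clock: 7.63
eef_pos: [491.7, -67.2, 76.1]
tcp_rot: [-3.141, -0.0, 1.677]
contact_force: [-0.4, 1.3, -3.4]
opening: 0.412
grasp_force: 61.1
```

```bash
python3 -m inch '[[0,0,0,0,0,0.08,1],[0,0,0,0,0,0.08,1],[0,0,0,0,0,0,1],[0,0,0,0,0,0,1]]' 60; python3 -m inch '[[0,0,0,0,0,0.04,1],[0,0,0,0,0,0.04,1],[0,0,0,0,0,0,1],[0,0,0,0,0,0,1]]' 60
```

```text
clock: 7.97
eef_pos: [491.7, -67.2, 72.2]
tcp_rot: [-3.141, -0.0, 1.677]
contact_force: [-0.8, 0.2, -4.1]
opening: 0.415
grasp_force: 61.1
clock: 8.3
eef_pos: [491.8, -67.2, 70.2]
tcp_rot: [-3.142, -0.0, 1.677]
contact_force: [-0.4, -0.1, -5.0]
opening: 0.412
grasp_force: 61.1
```

```bash
python3 -m inch '[[0,0,0,0,0,0.03,1],[0,0,0,0,0,0,1],[0,0,0,0,0,0,1]]' 60; python3 -m inch '[[0,0,0,0,0,0.03,1],[0,0,0,0,0,0,1],[0,0,0,0,0,0,1]]' 60
```

```text
clock: 8.55
eef_pos: [491.9, -67.2, 70.0]
tcp_rot: [3.141, 0.0, 1.677]
contact_force: [-2.8, 0.8, 5.6]
opening: 0.414
grasp_force: 62.1
clock: 8.8
eef_pos: [491.9, -67.2, 69.9]
tcp_rot: [3.141, 0.0, 1.677]
contact_force: [-5.9, 0.5, 17.7]
opening: 0.413
grasp_force: 64.0
```

It seated at the predicted height (z=70) with a contact force. Releasing and rising.

```bash
python3 -m inch '[[0,0,0,0,0,-0.04,1],[0,0,0,0,0,0,0.55],[0,0,0,0,0,0,0.4],[0,0,0,0,0,0,0.3],[0,0,0,0,0,0,0.3],[0,0,0,0,0,0,0.3]]' 60; python3 -m inch '[[0,0,0,0,0,-0.3,0.3],[0,0,0,0,0,-0.8,0.3],[0,0,0,0,0,-1,0.3],[0,0,0,0,0,-1,0.3],[0,0,0,-0.5,0,-1,0.3],[0,0,0,-1,0,-1,0.3],[0,0,0,-1,0,-0.5,0.3],[0,0,0,-1,0,0,0.3]]'; python3 -m inch '[[0,0,0,-0.5,0,0,0.3],[0,0,0,0,0,0,0.3],[0,0,0,0,0,0,0.3]]'
python3 - <<'E'
from rig import r, grab_frame
from h import *
s=r.sense();t=s['eef_pos'];print(s['clock'],t,s['tcp_rot'],s['contact_force'])
for n in ('scene','wrist'):
    f=grab_frame(n); pickle.dump(f,open(n+'4.pkl','wb'))
    if n=='wrist': w=f['pixels']
    else: sc=cv2.resize(f['pixels'][140:250,220:340],None,fx=2.8,fy=2.8)
o=np.zeros((400,800,3),np.uint8);o[:308,:336]=sc
w=w[:,90:550];o[:,340:800]=w
cv2.imwrite('pics/c4.png',o[:,:,::-1])
E
```

```text
clock: 9.3
eef_pos: [491.9, -67.2, 69.7]
tcp_rot: [3.142, 0.0, 1.677]
contact_force: [1.0, -0.3, -0.6]
opening: 0.699
grasp_force: 0.0
clock: 9.97
eef_pos: [502.8, -155.6, 213.8]
tcp_rot: [3.136, 0.002, 1.678]
contact_force: [0.7, 0.5, -0.2]
opening: 0.702
grasp_force: 0.0
clock: 10.22
eef_pos: [501.8, -166.6, 209.4]
tcp_rot: [-3.141, -0.001, 1.675]
contact_force: [-0.6, 0.3, -0.2]
opening: 0.706
grasp_force: 0.0
10.2167 [ 501.79495165 -166.60212008  209.40184587] [-3.14060182e+00 -8.40345014e-04  1.67511812e+00] [-0.553021    0.32107403 -0.16203854]
```

View pics/c4.png

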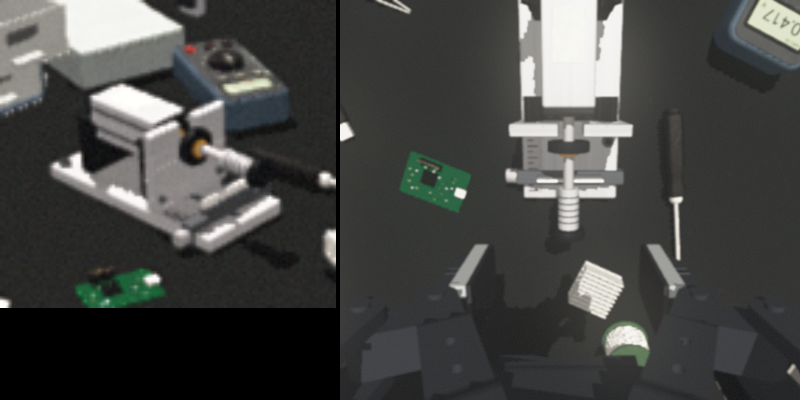

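The sensor sits in the cradle with the rod through the slot. In the wrist image the collar is at about (319,147), the edge at about row 179 and the knob neck at about (318,210). Verifying numerically.

```bash
cat > m.py <<'E'
from h import *
import sys
o=np.array([491.5,-67.2]);a=np.radians(96.1);ux=np.array([np.cos(a),np.sin(a)]);uy=np.array([-np.sin(a),np.cos(a)])
def cr(f):
    W=world(f);D=W[...,:2]-o;return D@ux,D@uy,W[...,2]
def ext(n,X,Y,Z,k):
    if k.sum()<5: print(n,k.sum());return
    print(n,k.sum(),'X',np.percentile(X[k],[1,50,99]).round(1),'Y',np.percentile(Y[k],[1,50,99]).round(1),'Z',np.percentile(Z[k],[5,50,95]).round(1))
E
python3 - <<'E'
from m import *
for n in('wrist4','scene4'):
    f=pickle.load(open(n+'.pkl','rb'));X,Y,Z=cr(f)
    print(n)
    k=(abs(X)<44)&(abs(Y)<16)&(Z>70)&(Z<86);ext('top',X,Y,Z,k)
    print('plane',np.linalg.lstsq(np.c_[X[k],Y[k],np.ones(k.sum())],Z[k],rcond=None)[0].round(4))
    ext('collar',X,Y,Z,(X<-57)&(X>-95)&(abs(Y)<18)&(Z>66)&(Z<80))
    ext('rod',X,Y,Z,(X<-74)&(X>-97)&(abs(Y)<8)&(Z>58)&(Z<66))
    ext('neck',X,Y,Z,(X<-95)&(X>-129)&(abs(Y)<12)&(Z>63)&(Z<70))
    ext('head',X,Y,Z,(X<-118)&(X>-150)&(abs(Y)<16)&(Z>69.5)&(Z<76))
    ext('edge',X,Y,Z,(X<-80)&(X>-110)&(abs(Y)<30)&(abs(Z-33)<2))
    ext('plate',X,Y,Z,(X<-40)&(X>-64)&(abs(Y)<45)&(abs(Y)>20)&(abs(Z-80)<2))
E
```

```text
wrist4
top 5668 X [-42.   -5.   28.4] Y [-15.6  -0.1  15.7] Z [76.7 77.9 79.2]
plane [6.50000e-03 5.90000e-03 7.79674e+01]
collar 477 X [-71.1 -64.8 -60.8] Y [-12.6   1.2  15.2] Z [66.9 73.5 76.1]
rod 330 X [-96.9 -86.1 -74.4] Y [-4.7  1.2  6.4] Z [60.8 63.2 64.8]
neck 788 X [-128.9 -112.4  -96.5] Y [-5.8  1.2  8.8] Z [63.6 66.6 68.3]
head 207 X [-137.  -132.7 -128.8] Y [-6.5  1.2  9.6] Z [69.8 71.3 72.9]
edge 134 X [-97.9 -96.9 -96.1] Y [-27.1  -3.   27.9] Z [31.3 32.7 33.9]
plate 762 X [-55.4 -51.9 -47.9] Y [-41.7  20.3  41.5] Z [78.6 79.7 80.8]
scene4
top 245 X [-43.5  -4.7  43.4] Y [-15.3   0.7  15.6] Z [76.3 79.7 81.3]
plane [1.38000e-02 5.40000e-03 7.94145e+01]
collar 63 X [-74.  -67.4 -59.9] Y [-10.9   3.4  15.1] Z [66.4 71.4 77. ]
rod 28 X [-96.7 -85.3 -74.9] Y [-2.6  3.2  6.8] Z [60.2 63.7 65.8]
neck 53 X [-125.4 -111.8  -96.4] Y [-3.4  5.1 11.6] Z [64.1 68.1 69.4]
head 23 X [-138.  -135.3 -124.4] Y [-6.7  3.1  9.8] Z [69.9 72.5 74.1]
edge 27 X [-99.5 -97.1 -93.8] Y [-20.8   3.8  27.5] Z [31.1 32.5 34.3]
plate 41 X [-57.5 -53.3 -45.1] Y [-43.1  22.   41. ] Z [78.3 80.5 81.6]
```

It is fully home: the top is at z=78 and level. The collar is at about -66 and the edge at -97.0 in cradle x, so the knob must travel about 31 mm. I'll go over the knob neck first.

Run:
```python
from m import *
from rig import r
s=r.sense();t=s['eef_pos'];T=o-114*ux+1.2*uy;d=T-t[:2];y=s['tcp_rot'][2];print(T,t,'tool d units',d@[np.cos(y),np.sin(y)]/25,d@[np.sin(y),-np.cos(y)]/25,(t[2]-63)/25, np.degrees(y))
```

```text
[ 502.4208986  -180.68204252] [ 501.73413109 -165.70299643  209.19673635] tool d units -0.5987068924093881 -0.03605011991890167 5.847869453846195 96.07089768601396
```

```bash
python3 -m inch '[[0,0,0,-0.3,-0.03,0.3,0.3],[0,0,0,-0.3,0,0.8,0.3],[0,0,0,0,0,1,0.3],[0,0,0,0,0,1,0.3],[0,0,0,0,0,0.8,0.3],[0,0,0,0,0,0.4,0.3],[0,0,0,0,0,0,0.3],[0,0,0,0,0,0,0.3]]' 60
python3 - <<'E'
from m import *
from rig import r
s=r.sense();t=s['eef_pos'];T=o-114*ux+1.2*uy;d=T-t[:2];y=s['tcp_rot'][2];print(t,'tool d units',d@[np.cos(y),np.sin(y)]/25,d@[np.sin(y),-np.cos(y)]/25,(t[2]-63)/25, np.degrees(y))
E
```

```text
clock: 10.98
eef_pos: [503.1, -181.4, 102.0]
tcp_rot: [-3.141, -0.001, 1.677]
contact_force: [-0.8, 1.1, 0.3]
opening: 0.699
grasp_force: 0.0
[ 503.07539164 -181.37667666  102.01888974] tool d units 0.03040763875923061 -0.02308202467208591 1.5607555896970604 96.09412077252851
```

```bash
python3 -m inch '[[0,0,0,0.03,-0.02,0.3,0.3],[0,0,0,0,0,0.5,0.3],[0,0,0,0,0,0.46,0.3],[0,0,0,0,0,0.3,0.3],[0,0,0,0,0,0,0.3],[0,0,0,0,0,0,0.3]]' 60;python3 -m inch '[[0,0,0,0,0,0,0.5],[0,0,0,0,0,0,0.7],[0,0,0,0,0,0,0.8],[0,0,0,0,0,0,1],[0,0,0,0,0,0,1],[0,0,0,0,0,0,1],[0,0,0,0,0,0,1]]' 60
python3 - <<'E'
from m import *
from rig import r,grab_frame
s=r.sense();t=s['eef_pos'];print((t[:2]-o)@ux,(t[:2]-o)@uy,t[2])
f=grab_frame('wrist');X,Y,Z=cr(f)
k=(abs(X)<44)&(abs(Y)<16)&(Z>70)&(Z<86);ext('top',X,Y,Z,k)
ext('collar',X,Y,Z,(X<-57)&(X>-105)&(abs(Y)<18)&(Z>68)&(Z<80))
E
```

```text
clock: 11.48
eef_pos: [502.5, -180.9, 63.1]
tcp_rot: [-3.141, -0.0, 1.677]
contact_force: [0.7, 0.5, 1.0]
opening: 0.7
grasp_force: 0.0
clock: 12.07
eef_pos: [503.1, -181.1, 63.6]
tcp_rot: [3.141, 0.0, 1.677]
contact_force: [1.4, -0.4, 1.6]
opening: 0.16
grasp_force: 58.4
-114.52153763188002 0.6194080064615144 63.60005605721095
top 9697 X [-43.3 -32.6 -22.7] Y [-15.6   0.   15.7] Z [76.4 77.8 78.9]
collar 2956 X [-104.5  -66.1  -61.1] Y [-11.3   1.6  15.1] Z [68.9 74.  78. ]
```

The neck is gripped with the collar at about -66. I'll draw most of the way, then measure.

```bash
python3 -m inch '[[0,0,0,-0.1,0,0,1],[0,0,0,-0.2,0,0,1],[0,0,0,-0.2,0,0,1],[0,0,0,-0.2,0,0,1],[0,0,0,-0.2,0,0,1],[0,0,0,-0.2,0,0,1],[0,0,0,0,0,0,1],[0,0,0,0,0,0,1]]' 60
cat > look.py <<'E'
from m import *
from rig import r,grab_frame
s=r.sense();t=s['eef_pos'];print('tcp',(t[:2]-o)@ux,(t[:2]-o)@uy,t[2],s['contact_force'],s['opening'])
fs={n:grab_frame(n) for n in('wrist','scene','side')};pickle.dump(fs,open('fs.pkl','wb'))
for n in('wrist','scene'):
    X,Y,Z=cr(fs[n]);print(n)
    ext('top',X,Y,Z,(abs(X)<50)&(abs(Y)<16)&(Z>74)&(Z<82))
    c=(X<-57)&(X>-106)&(abs(Y)<18)&(Z>70)&(Z<80);ext('collar',X,Y,Z,c)
    ext('edge',X,Y,Z,(X<-90)&(X>-104)&(abs(Y)<30)&(abs(Z-33)<2))
    # histogram of collar top
    h=np.histogram(X[c],np.arange(-110,-56,2));print([(int(x),int(v)) for v,x in zip(*h) if v])
o2=np.zeros((400,800,3),np.uint8);o2[:,:410]=fs['wrist']['pixels'][:,115:525]
o2[:364,412:]=cv2.resize(fs['scene']['pixels'][155:246,250:347],None,fx=4,fy=4,interpolation=cv2.INTER_CUBIC)[:,:388]
import sys; cv2.imwrite(sys.argv[1],o2[:,:,::-1])
E
python3 look.py pics/c5.png
```

```text
clock: 12.78
eef_pos: [505.1, -207.8, 63.0]
tcp_rot: [-3.141, -0.002, 1.676]
contact_force: [0.1, 6.1, 3.1]
opening: 0.166
grasp_force: 58.5
tcp -141.2062943473638 1.428873986788435 62.982398452475884 [0.10258715 6.10645984 3.14029251] 0.16639591457338707
wrist
top 39 X [-50.  -49.9 -48.7] Y [-15.5  -9.4  15.1] Z [74.6 78.8 79.6]
collar 1949 X [-95.7 -91.5 -87.8] Y [-9.   2.7 14.1] Z [70.5 73.9 75.6]
edge 201 X [-98.4 -97.4 -96.4] Y [-28.  -19.5  27.5] Z [31.8 32.8 33.8]
[(-98, 1), (-96, 386), (-94, 469), (-92, 486), (-90, 502), (-88, 105)]
scene
top 235 X [-49.   -6.   37.6] Y [-14.8   1.1  15.8] Z [77.8 79.8 81.3]
collar 15 X [-94.9 -90.3 -57.2] Y [10.  13.4 16.9] Z [70.5 73.4 78. ]
edge 27 X [-100.6  -97.7  -94.8] Y [-12.4   8.4  25.9] Z [31.4 33.3 34.7]
[(-96, 3), (-94, 2), (-92, 4), (-90, 1), (-88, 1), (-60, 2)]
```

View pics/c5.png

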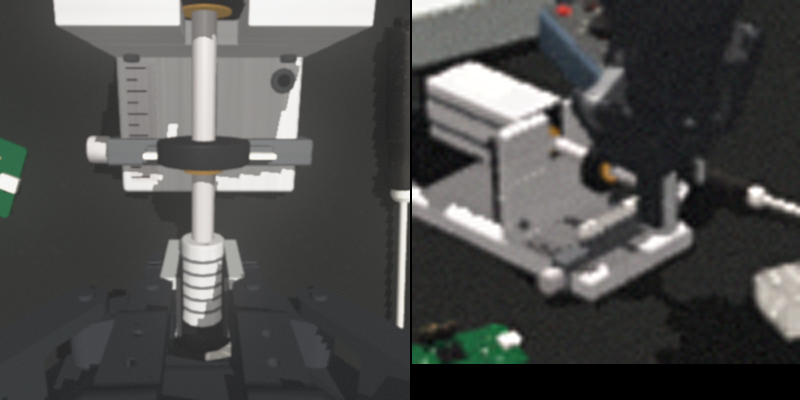

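The wrist view shows the collar over the carriage at (204,153), slightly short of the edge's centre, with the knob held between the pads. The collar is at -91.75 and the edge at -97.4, so another 5.6 mm.

```bash
python3 -m inch '[[0,0,0,-0.1,0,0,1],[0,0,0,-0.09,0,0,1],[0,0,0,-0.035,0,0,1],[0,0,0,0,0,0,1],[0,0,0,0,0,0,1],[0,0,0,0,0,0,1]]' 60; python3 look.py pics/c6.png
```

```text
clock: 13.43
eef_pos: [505.6, -213.0, 62.9]
tcp_rot: [-3.14, -0.002, 1.676]
contact_force: [0.8, 6.5, 2.3]
opening: 0.16
grasp_force: 58.5
tcp -146.47170936466216 1.467430408913744 62.94925428111908 [0.81460146 6.54801165 2.26327589] 0.16045238948132262
wrist
top 0
collar 1944 X [-100.9  -96.8  -93.1] Y [-9.   2.4 14. ] Z [70.4 73.8 75.6]
edge 208 X [-98.5 -97.5 -96.4] Y [-28.1 -19.7  27.7] Z [31.6 32.7 33.8]
[(-102, 213), (-100, 470), (-98, 466), (-96, 480), (-94, 315)]
scene
top 229 X [-48.7  -8.1  38.1] Y [-15.5  -0.3  15.9] Z [77.8 80.  81.2]
collar 14 X [-101.3  -95.   -57.4] Y [-9.2 10.9 15.6] Z [71.8 73.5 77.1]
edge 29 X [-100.5  -98.1  -95.2] Y [-19.9   2.4  28.2] Z [31.3 32.6 34.8]
[(-102, 2), (-100, 3), (-98, 1), (-96, 3), (-94, 1), (-60, 1)]
```

View pics/c6.png

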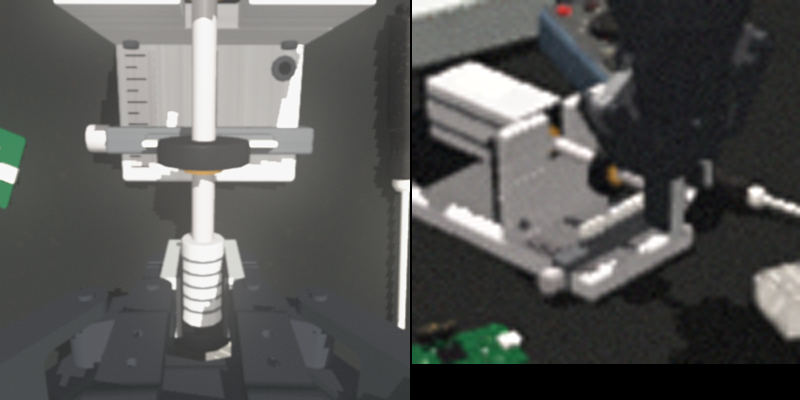

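The collar centre is at -97.0 against the edge at -97.5. I'll nudge 0.4 mm, check the seating, and hand in.

```bash
python3 -m inch '[[0,0,0,-0.017,0,0,1],[0,0,0,0,0,0,1],[0,0,0,0,0,0,1],[0,0,0,0,0,0,1],[0,0,0,0,0,0,1]]' 60; python3 look.py pics/c7.png
python3 - <<'E'
from m import *
for f in (pickle.load(open('scene4.pkl','rb')),pickle.load(open('fs.pkl','rb'))['scene']):
    X,Y,Z=cr(f);k=(X>-45)&(X<38)&(abs(Y)<15)&(Z>74)&(Z<85);print(np.linalg.lstsq(np.c_[X[k],Y[k],np.ones(k.sum())],Z[k],rcond=None)[0].round(4))
E
```

```text
clock: 14.0
eef_pos: [505.6, -213.3, 62.9]
tcp_rot: [-3.14, -0.002, 1.676]
contact_force: [0.5, 7.4, 2.9]
opening: 0.164
grasp_force: 58.5
tcp -146.80027072741868 1.469150353880043 62.94863749645374 [0.51786213 7.42945508 2.8647693 ] 0.164443756595029
wrist
top 0
collar 1937 X [-101.2  -97.1  -93.4] Y [-9.   2.4 14.2] Z [70.4 73.8 75.6]
edge 219 X [-98.4 -97.5 -96.4] Y [-27.8 -19.3  27.7] Z [31.6 32.8 34. ]
[(-102, 285), (-100, 469), (-98, 478), (-96, 493), (-94, 212)]
scene
top 233 X [-49.3  -9.2  37. ] Y [-15.1  -0.1  15.8] Z [78.1 79.8 81.4]
collar 15 X [-100.7  -95.4  -57.6] Y [-14.4  10.7  17.4] Z [70.4 72.  74.3]
edge 27 X [-99.3 -97.4 -95. ] Y [-20.5   5.2  27. ] Z [31.2 33.4 34.4]
[(-102, 3), (-100, 3), (-96, 3), (-94, 1), (-92, 1)]
[1.12000e-02 5.70000e-03 7.96543e+01]
[7.9000e-03 9.3000e-03 7.9973e+01]
```

The seating is unchanged and the collar is over the edge within about 0.2 mm by measurement. Handing in.

```bash
python3 -c "
from rig import r
print(r.sign_off())"
```

```text
the job is handed in; nothing more can be done
None
```

The sensor is home in the cradle and released, the rod is drawn and still held by its knob with the collar within about 0.2 mm of the pointer's white edge by wrist-camera measurement, and the job was handed in at about 14 s; I did not re-measure the bystanders at the end.

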